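# Set the fume-extraction gate to its third click

### The arm

A 7-joint arm with a two-finger parallel gripper is mounted at the origin on the work surface. World frame = base frame: x ahead of the robot, y to its left, z up, the work surface at z = 0. Lengths are in m, angles in rad, forces in N, time in s.
With the tool pointing down it reaches from about 0.425 to 0.825 m from the base axis. Payload 3.6 kg.
Tool frame: the origin (TCP) lies on the mounting face of the last link; the fingertips stand 186 mm ahead of it and the grasp point (between the pads) lies 167 mm ahead of it (env.nose_length is the distance from the TCP to the fingertips, in m); z points along the fingers, y is the line along which they close (so a half turn about z gives the same grasp; the last joint's range is limited). The gripper opens to 93 mm and grips with 3 to 60 N. Pads are 15 mm wide; open, the fingers measure 128 mm over their backs; the gripper's body (75 mm by 188 mm) begins 65 mm behind the grasp point.
Start: joints at [-1.367, 0.615, -0.013, 1.423, 0.008, 1.103, -0.04], TCP at [0.149, 0.633, 0.405] pointing down, gripper open.
Joint ranges: [-3.12, 3.12], [-0.3, 2.06], [-1.34, 1.32], [0.26, 2.42], [-1.36, 4.5], [0.01, 1.98], [-2.84, 2.84]. Speed limits (rad/s): [2.79, 2.79, 3.14, 3.14, 3.14, 3.14, 3.14].

### API

Orientations are given as a unit quaternion [w, x, y, z].
In Python, from station import env, cams, find_in, cut_out gives the robot as it stands.
- The arm moves only by the tool apply_moves, never from a script. Its argument "deltas" is a list of rows, each an object with "dr": the turn, a rotation vector about the tool's x, y, z in rad, a list of three; "translation": the shift along the tool's x, y, z in m, a list of three; "fingers": the opening, from 0 (shut) to 1 (fully open). A call has 1 to 12 rows; each row is the pose to reach, as a shift and turn from the pose commanded when the call began, along the tool's axes at that moment; what a row does not reach only later rows make up. A row lasts 1/8 s, in which the tool goes at most 62.5 mm and 10.7 degrees, less where a joint would pass 70% of its speed; a pose out of reach is approached as far as the arm can. A call with a gripper value outside its range is refused whole. The fingers move at their own pace and stop on an object; "force" is the grip in N (left out, the last holds). Time passes only in rows, so rows that repeat a pose let the fingers close. It gives the time, the measured TCP pose, the force, the opening and the grip force at its end, in the units of the state.
- env.sense(): the state, without advancing time (a new reading comes with each control period).
- cams.capture(name): name is "scene" or "top" or "wrist"; returns the picture (420x560x3 uint8, red, green, blue); there is no depth.
- cams.camera_info(name): a dict with "vfov" (degrees; the focal length in pixels is half the picture's height over the tangent of half this angle, whatever the lens; pixels are square), "cx", "cy" (the principal point, pixels), "xyz" and "orientation" of the camera in the world; the wrist camera has in their place "mount" (4x4, takes a point from camera to tool coordinates, whose origin is the TCP and whose axes are the flange's). Camera axes: x right, y down, z forward; pixel columns grow to the right and rows downward; lengths in m; the calibration is good to about 2 mm. The wrist camera is an equidistant fisheye: a pixel r from the principal point sees the ray r / f radians off the axis. A picture is of the moment at which its call begins: read the wrist's pose just before it. camera_info takes no time and is no camera call.
- env.hand_in(): hands the job in; it is judged then, once.
Trained networks look in the newest picture that a camera, given by its name, has taken for a name from the list of things; names that differ only in an ending like _2 or _b are one class to them, and where a whole thing is asked for, a point or a joint stands for the part that bears it (a point fixed in the world has none). Each returns a list of dicts, best first, with "conf" (0 to 1); they miss things now and then, are a little off and sometimes report something else, mostly with a low value. They report only what shows in the picture. A call takes as long as a camera call.
- find_in(thing, camera): "rect" ([left, top, width, height] in pixels, round what is visible of it).
- cut_out(thing, camera): "mask" (420x560 bool, what is visible of it) and "rect" ([left, top, width, height] in pixels, round what is visible of it).
The state is a dict: "clock": time; "qpos": joint angles; "joint_vel": joint speeds; "tau": joint torques, N m; "position": TCP position; "tool_rot": TCP orientation; "ft_force": force on the tool from outside, world axes, zero at the start; "torque": the same for the moment, N m; "grip_width": finger opening in m; "grasp_force": force on a finger pad.
Only numpy, scipy, OpenCV 4.12 (cv2) and the standard library are available. Lean on these libraries where they do the work, as an engineer would, in place of code of your own. Each camera call takes 0.05 s, during which the arm holds its last target. There are 200 camera calls.

### The job

Get the solder-fume extraction ready: push the red handle of the slide gate with a fingertip until the gate is fully shut, then push it open again to the third click, counting from shut, and leave it there without running past it. Push the handle from one side at a time without gripping it, and leave the bottles, the jar and the cutters where they stand.

Things in the scene. Friction and masses are not known exactly. Their poses are not given: they have to be found in the camera images.
- gate_housing: Fixed extraction point: bench flange, yellow 75 mm elbow, grey slide-gate housing, black hood. Origin on the bench under the gate housing; x along the duct to the hood, y the way the gate slides open, z up. Housing: x +-15, y +-55 mm, flat top 118 mm up. Hood out to x = 168 mm, 125 mm high; elbow to x = -172 mm, 101 mm high. Its place and yaw vary.
- gate (a joint): Gate position in m along the housing's +y: 0 shut (hard stop), 0.075 fully open. A ball clicks into a notch every 15 mm: shut 0, first click 0.015, second 0.030, third 0.045. Starts at the first or second click. Leaving a notch takes 5 to 8 N; past the crest midway the force drops and the gate snaps into the next notch, where it stays.
- handle (a point): Centre of the red handle, which moves with the gate: an upright tab 52 mm wide (housing x), 13 mm thick (housing y), red from 125 to 165 mm above the bench (point at 145 mm; thin steel edge up to 167 mm), so it stands above the housing's top and a finger can reach its inner face over the housing. At y = 78 mm + gate position, x = 0 in the housing frame. Below: bare 3 mm steel.
- outer_scale: The red plastic plate riveted to the outer (+y) face of the handle tab, 52 x 5 x 40 mm: push this one to shut the gate. Origin at the middle of its lower edge, on the face against the steel tab (1.5 mm from the tab's middle).
- inner_scale: The same red plate on the inner (-y, housing side) face: push this one to open the gate. Origin at the middle of its lower edge, on the face against the steel tab.
- flux_bottle: White and blue flux bottle, 48 mm across, 90 mm high, loose, on the robot's side of the handle's path. Origin at the centre of its underside. Leave alone.
- glass_jar: Glass jar with a green lid, 60 mm across, 63 mm high, loose, beside the hood. Origin at the centre of its underside. Leave alone.
- solvent_bottle: Square white solvent bottle with a steel pump top, 60 x 60 mm, 107 mm high, loose, on the side of the housing away from the handle. Origin at the centre of its underside. Leave alone.
- side_cutters: Small side cutters with yellow and black grips lying on the bench, 125 mm long, 14 mm high, beyond the handle's path. Origin on the bench near the joint of the cutters, jaws to its +x. Leave alone.

How it is judged:
On the way:
1. the gate is fully shut (value of joint gate below 0.004 m), for 0.1 s.
At the end, for the whole second after the job is handed in: After having been fully shut, the gate rests in its third click from shut (joint 45 mm, within 4.5 mm), at rest, and the two bottles, the jar and the cutters are within 15 mm of where they stood (value of joint gate between 0.0405 and 0.0495 m and velocity of joint gate between -0.005 and 0.005 m/s and distance of each of flux_bottle, glass_jar, solvent_bottle, side_cutters from where it was at the start of the episode below 0.015 m); the robot touches nothing.
It fails at once if the gate is run past the third click (beyond the crest towards the fourth) (value of joint gate above 0.0535 m).
It fails at once if the handle is gripped: fingers press on both of its faces at once (contact force between the fingers and outer_scale above 1 N and contact force between the fingers and inner_scale above 1 N).
It fails at once if a bottle, the jar or the cutters are moved or lifted (distance of any of flux_bottle, glass_jar, solvent_bottle, side_cutters from where it was at the start of the episode above 0.015 m).
It fails at once if the handle is pushed with something other than the fingers (the arm or the gripper's body) (contact force between the arm and outer_scale above 1 N or contact force between the arm and inner_scale above 1 N).
It also fails if it takes over 61 s, if anything falls off the work surface, if the arm or the gripper's body presses on something with over 40 N, if the wrist force passes 120 N, or if a joint passes its speed limit or range.

## Working session

There is one attempt and no reset: what is moved stays moved. The work goes in short steps, Python scripts to look and compute and a tool call to move; the robot and the scene stay as the last step left them, time stands still between calls to the robot, and variables do not carry over. Pictures are saved under pics/ and viewed, at most 10 in all, crops included, and the job is handed in when it is done.

Besides the shell and the picture viewer there is one more tool, called after "Request:" as a command line: name --argument value ..., lists and objects as JSON in quotes. apply_moves: Moves the arm, as the interface text tells. Its arguments: {"type":"object","properties":{"deltas":{"type":"array"},"force":{"type":"number"}},"required":["deltas"]}

```bash
ls; mkdir -p pics
python3 - <<'E'
from station import env,cams,find_in,cut_out
import cv2,numpy as np
s=env.sense();print(s)
for n in("scene","top"):
    print(n,cams.camera_info(n))
    im=cams.capture(n);cv2.imwrite(f"pics/{n}0.png",im[:,:,::-1])
    for t in("handle","outer_scale","inner_scale","gate_housing","flux_bottle","glass_jar","solvent_bottle","side_cutters"):
        print(t,[(r['rect'],round(r['conf'],2)) for r in find_in(t,n)[:2]])
print(cams.camera_info("wrist"))
a=cv2.imread("pics/scene0.png");b=cv2.imread("pics/top0.png")
E
```

```text
pics
{'clock': 0.0, 'qpos': array([-1.36651448,  0.61588124, -0.0126387 ,  1.4248637 ,  0.00811098,
        1.10341154, -0.0403576 ]), 'joint_vel': array([ 9.70996028e-05,  6.67393159e-04, -1.02354700e-03,  1.58768376e-03,
        7.34436135e-05,  7.20698451e-04, -1.50801004e-03]), 'tau': array([-3.31046322e-04, -4.58935761e+01,  2.09281971e-01, -1.65745193e+01,
       -6.09850930e-02,  2.03817431e-02,  2.28887702e-04]), 'position': array([0.14858445, 0.6324666 , 0.40361684]), 'tool_rot': array([-1.28555197e-04,  1.15069435e-01,  9.93356656e-01, -1.25020204e-03]), 'ft_force': array([ 0.24926079,  0.00210787, -0.63893016]), 'torque': array([ 0.01456183, -0.00870749,  0.02176231]), 'grasp_force': 0.0, 'grip_width': 0.0927361252196754}
scene {'vfov': 46.57362901661686, 'cx': 279.486487992284, 'cy': 212.38684349959073, 'xyz': array([ 1.09471931, -0.33066921,  0.79596644]), 'orientation': array([-0.33262404,  0.83257933,  0.40968766, -0.16831197])}
handle [([212.9, 194.4, 28.0, 69.1], 0.57)]
outer_scale []
inner_scale [([215.5, 198.3, 22.5, 30.1], 0.6)]
gate_housing [([131.4, 195.5, 133.7
[... 475 characters left out ...]
 0.63)]
inner_scale []
gate_housing [([309.8, 137.2, 74.7, 140.0], 0.82)]
flux_bottle [([281.6, 237.2, 19.0, 17.1], 0.58)]
glass_jar [([284.3, 154.4, 28.6, 25.4], 0.77)]
solvent_bottle [([394.9, 191.2, 39.2, 25.4], 0.91)]
side_cutters [([235.5, 198.8, 24.9, 43.9], 0.68)]
{'vfov': 65.70646984690485, 'cx': 287.0468782966169, 'cy': 211.7707588622953, 'mount': array([[-4.07322090e-04, -9.69335610e-01, -2.45740330e-01,
         6.83898844e-02],
       [ 9.99999840e-01, -2.98326759e-04, -4.80764695e-04,
         6.26507826e-05],
       [ 3.92711423e-04, -2.45740486e-01,  9.69335576e-01,
         1.96274030e-02],
       [ 0.00000000e+00,  0.00000000e+00,  0.00000000e+00,
         1.00000000e+00]])}
```

Run:
```python
import cv2
a=cv2.imread("pics/scene0.png");b=cv2.imread("pics/top0.png")
cv2.imwrite("pics/scene1.png",cv2.resize(a[160:380,60:350],None,fx=2.7,fy=2.7,interpolation=cv2.INTER_CUBIC))
cv2.imwrite("pics/top1.png",cv2.resize(b[120:300,220:450],None,fx=3.3,fy=3.3,interpolation=cv2.INTER_CUBIC))
```

```text
(no output)
```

View pics/scene1.png

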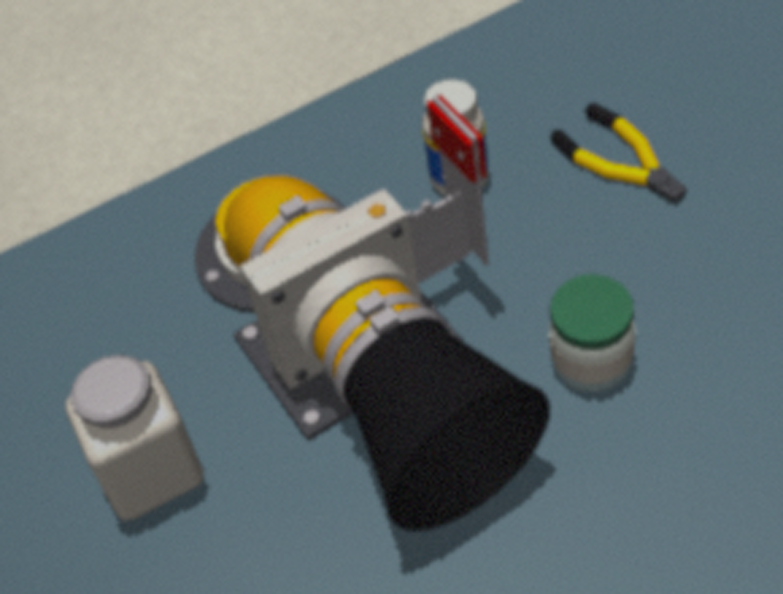

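View pics/top1.png

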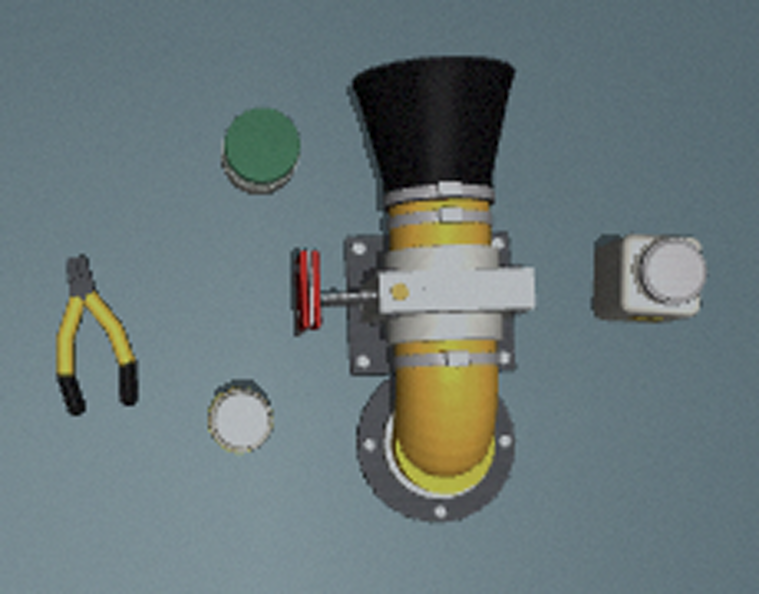

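The scene view shows the handle in front of the flux bottle. In the top crop the red handle is at about (309,290), the housing top spans x 379–535 and y 268–312, the jar is at (262,145) and the flux bottle at (240,420). Next I'll turn these into world positions.

```bash
cat > h.py <<'E'
import numpy as np,cv2
from scipy.spatial.transform import Rotation as R
from station import env,cams
def rot(q): return R.from_quat([q[1],q[2],q[3],q[0]])
def ray(n,u,v):
    c=cams.camera_info(n);f=210/np.tan(np.radians(c['vfov']/2))
    return np.array(c['xyz']),rot(c['orientation']).apply([(u-c['cx'])/f,(v-c['cy'])/f,1])
def at(n,u,v,z):
    o,d=ray(n,u,v);return o+d*(z-o[2])/d[2]
def proj(n,p):
    c=cams.camera_info(n);f=210/np.tan(np.radians(c['vfov']/2))
    q=rot(c['orientation']).inv().apply(np.array(p)-c['xyz']);return np.array([c['cx'],c['cy']])+f*q[...,:2]/q[...,2:]
E
python3 - <<'E'
from h import *
np.set_printoptions(precision=4,suppress=True)
T=lambda x,y,z:at("top",220+x/3.3,120+y/3.3,z)
for n,x,y,z in[("hTL",379,270,.118),("hBL",379,312,.118),("hTR",535,268,.118),("hBR",535,310,.118),("in1",320,250,.165),("in2",320,328,.165),("out1",301,250,.165),("out2",301,331,.165),("steel",311,290,.167),("jar",262,145,.063),("flux",240,417,.09),("solv",662,277,.09),("cut",78,275,.01),("hoodL",352,75,.06),("hoodR",515,70,.06)]:
    print(n,T(x,y,z))
S=lambda x,y,z:at("scene",60+x/2.7,160+y/2.7,z)
for n,x,y,z in[("hA",243,266,.118),("hB",387,190,.118),("hC",412,213,.118),("handle top far",441,97,.167),("near",483,150,.167)]: print(n,S(x,y,z))
b=cv2.imread("pics/top0.png").astype(int);m=(b[:,:,2]>110)&(b[:,:,1]<70)&(b[:,:,0]<70);v,u=np.nonzero(m);print(len(u),u.mean(),v.mean(),u.min(),u.max(),v.min(),v.max())
E
```

```text
hTL [ 0.5521 -0.0814  0.118 ]
hBL [ 0.5222 -0.0803  0.118 ]
hTR [ 0.5508 -0.1921  0.118 ]
hBR [ 0.5209 -0.1907  0.118 ]
in1 [ 0.5619 -0.0353  0.165 ]
in2 [ 0.509  -0.0336  0.165 ]
out1 [ 0.5623 -0.0224  0.165 ]
out2 [ 0.5073 -0.0207  0.165 ]
steel [ 0.5347 -0.0281  0.167 ]
jar [ 0.6553 -0.004   0.063 ]
flux [0.4503 0.0194 0.09  ]
solv [ 0.5447 -0.2915  0.09  ]
cut [0.5651 0.1417 0.01  ]
hoodL [ 0.7083 -0.0745  0.06  ]
hoodR [ 0.7089 -0.1989  0.06  ]
hA [ 0.5249 -0.1897  0.118 ]
hB [ 0.5255 -0.0802  0.118 ]
hC [ 0.5539 -0.0777  0.118 ]
handle top far [ 0.5161 -0.0247  0.167 ]
near [ 0.5751 -0.03    0.167 ]
84 314.9642857142857 201.86904761904762 206 425 73 218
```

Request:
apply_moves --deltas '[{"dr":[0,0,0],"translation":[-0.018,-0.018,0],"fingers":0},{"dr":[0,0,-0.02],"translation":[-0.052,-0.05,0],"fingers":0},{"dr":[0,0,-0.04],"translation":[-0.093,-0.09,0],"fingers":0},{"dr":[0,0,-0.06],"translation":[-0.134,-0.131,0],"fingers":0},{"dr":[0,0,-0.08],"translation":[-0.175,-0.171,0],"fingers":0},{"dr":[0,0,-0.1],"translation":[-0.217,-0.211,0],"fingers":0},{"dr":[0,0,-0.12],"translation":[-0.258,-0.251,0],"fingers":0},{"dr":[0,0,-0.14],"translation":[-0.299,-0.292,0],"fingers":0},{"dr":[0,0,-0.16],"translation":[-0.34,-0.332,0],"fingers":0},{"dr":[0,0,-0.18],"translation":[-0.382,-0.372,0],"fingers":0},{"dr":[0,0,-0.2],"translation":[-0.42,-0.409,0],"fingers":0},{"dr":[0,0,-0.207],"translation":[-0.44,-0.43,0],"fingers":0}]'

```text
clock: 2.4
position: [0.48, 0.1104, 0.405]
tool_rot: [0.001, 0.014, 1.0, -0.0]
ft_force: [0.2, 0.8, -0.0]
grip_width: 0.0007
grasp_force: 0.0
```

Request:
apply_moves --deltas '[{"dr":[0,0,0],"translation":[-0.02,-0.028,0],"fingers":0},{"dr":[0,0,0],"translation":[-0.045,-0.063,0],"fingers":0},{"dr":[0,0,0],"translation":[-0.059,-0.084,0.01],"fingers":0},{"dr":[0,0,0],"translation":[-0.059,-0.084,0.04],"fingers":0},{"dr":[0,0,0],"translation":[-0.059,-0.084,0.07],"fingers":0},{"dr":[0,0,0],"translation":[-0.059,-0.084,0.084],"fingers":0},{"dr":[0,0,0],"translation":[-0.059,-0.084,0.084],"fingers":0},{"dr":[0,0,0],"translation":[-0.059,-0.084,0.084],"fingers":0}]'

```text
clock: 3.4
position: [0.5361, 0.0282, 0.3218]
tool_rot: [0.001, 0.012, 1.0, 0.0]
ft_force: [-0.6, -0.4, -0.2]
grip_width: 0.0004
grasp_force: 0.0
```

Run:
```python
from h import *
s=env.sense();print(s['position'],s['ft_force'])
w=cams.capture("wrist");c=cams.capture("scene")
c=cv2.resize(c[120:330,140:350],(420,420),interpolation=cv2.INTER_CUBIC)
o=np.hstack([cv2.resize(w,(380,285)),np.zeros((285,0,3),np.uint8)])
o=np.vstack([o,np.zeros((135,380,3),np.uint8)]);cv2.imwrite("pics/p3.png",np.hstack([o,c])[:,:,::-1])
```

```text
[0.53612839 0.02822779 0.32182482] [-0.6007487  -0.43809684 -0.15620175]
```

View pics/p3.png

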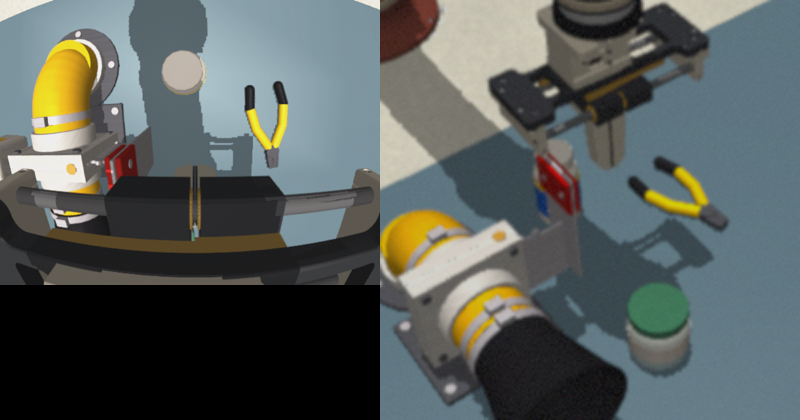

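The closed fingers stand upright on the outer side of the handle, clear of the bottle. I'll push the gate shut.

Request:
apply_moves --deltas '[{"dr":[0,0,0],"translation":[0,-0.012,0],"fingers":0},{"dr":[0,0,0],"translation":[0,-0.024,0],"fingers":0},{"dr":[0,0,0],"translation":[0,-0.028,0],"fingers":0},{"dr":[0,0,0],"translation":[0,-0.031,0],"fingers":0},{"dr":[0,0,0],"translation":[0,-0.034,0],"fingers":0},{"dr":[0,0,0],"translation":[0,-0.037,0],"fingers":0},{"dr":[0,0,0],"translation":[0,-0.04,0],"fingers":0},{"dr":[0,0,0],"translation":[0,-0.043,0],"fingers":0},{"dr":[0,0,0],"translation":[0,-0.046,0],"fingers":0},{"dr":[0,0,0],"translation":[0,-0.049,0],"fingers":0},{"dr":[0,0,0],"translation":[0,-0.052,0],"fingers":0},{"dr":[0,0,0],"translation":[0,-0.055,0],"fingers":0}]'

```text
clock: 5.0
position: [0.5344, -0.0242, 0.3208]
tool_rot: [-0.0, 0.011, 1.0, 0.002]
ft_force: [-0.1, 4.3, 0.3]
grip_width: 0.0004
grasp_force: 2.9
```

Request:
apply_moves --deltas '[{"dr":[0,0,0],"translation":[0,-0.002,0],"fingers":0},{"dr":[0,0,0],"translation":[0,-0.003,0],"fingers":0}]'

```text
clock: 5.25
position: [0.5342, -0.031, 0.3208]
tool_rot: [-0.0, 0.012, 1.0, -0.001]
ft_force: [-0.7, -0.5, 0.7]
grip_width: 0.0004
grasp_force: 0.0
```

Request:
apply_moves --deltas '[{"dr":[0,0,0],"translation":[0,-0.001,0],"fingers":0},{"dr":[0,0,0],"translation":[0,-0.002,0],"fingers":0},{"dr":[0,0,0],"translation":[0,-0.003,0],"fingers":0},{"dr":[0,0,0],"translation":[0,-0.004,0],"fingers":0}]'

```text
clock: 5.75
position: [0.5341, -0.0341, 0.3207]
tool_rot: [-0.0, 0.012, 1.0, -0.0]
ft_force: [-1.1, 0.1, 0.2]
grip_width: 0.0006
grasp_force: 0.0
```

Request:
apply_moves --deltas '[{"dr":[0,0,0],"translation":[0,-0.001,0],"fingers":0},{"dr":[0,0,0],"translation":[0,-0.002,0],"fingers":0},{"dr":[0,0,0],"translation":[0,-0.002,0],"fingers":0}]'

```text
clock: 6.12
position: [0.5341, -0.0356, 0.3207]
tool_rot: [-0.0, 0.012, 1.0, 0.0]
ft_force: [0.3, 0.9, 0.4]
grip_width: 0.0009
grasp_force: 0.3
```

Request:
apply_moves --deltas '[{"dr":[0,0,0],"translation":[0,-0.001,0],"fingers":0},{"dr":[0,0,0],"translation":[0,-0.002,0],"fingers":0},{"dr":[0,0,0],"translation":[0,-0.002,0],"fingers":0}]'

```text
clock: 6.5
position: [0.5341, -0.0362, 0.3208]
tool_rot: [-0.0, 0.011, 1.0, 0.001]
ft_force: [0.3, 6.1, 1.3]
grip_width: 0.0002
grasp_force: 2.6
```

Request:
apply_moves --deltas '[{"dr":[0,0,0],"translation":[0,-0.001,0],"fingers":0},{"dr":[0,0,0],"translation":[0,-0.003,0],"fingers":0},{"dr":[0,0,0],"translation":[0,-0.003,0],"fingers":0}]'

```text
clock: 6.88
position: [0.5341, -0.0369, 0.3208]
tool_rot: [-0.0, 0.01, 1.0, 0.003]
ft_force: [-0.2, 9.0, 0.5]
grip_width: 0.0003
grasp_force: 4.7
```

Force rose to 9 N with the tool stalled at the expected position, so the gate is shut. I'll back off, lift over the handle and check.

Request:
apply_moves --deltas '[{"dr":[0,0,0],"translation":[0,0.015,0],"fingers":0},{"dr":[0,0,0],"translation":[0,0.025,0],"fingers":0},{"dr":[0,0,0],"translation":[0,0.025,-0.03],"fingers":0},{"dr":[0,0,0],"translation":[0,0.025,-0.06],"fingers":0},{"dr":[0,0,0],"translation":[0,0.015,-0.06],"fingers":0},{"dr":[0,0,0],"translation":[0,-0.02,-0.06],"fingers":0},{"dr":[0,0,0],"translation":[0,-0.06,-0.06],"fingers":0},{"dr":[0,0,0],"translation":[0,-0.063,-0.06],"fingers":0},{"dr":[0,0,0],"translation":[0,-0.063,-0.06],"fingers":0}]'

```text
clock: 8.0
position: [0.5322, -0.1039, 0.3799]
tool_rot: [-0.001, 0.012, 1.0, 0.0]
ft_force: [-0.5, -0.3, 0.4]
grip_width: 0.0007
grasp_force: 0.0
```

Run:
```python
from h import *
s=env.sense();print(s['position'],s['ft_force'])
w=cams.capture("wrist");c=cams.capture("scene")
c=cv2.resize(c[120:330,140:350],(420,420),interpolation=cv2.INTER_CUBIC)
o=np.vstack([cv2.resize(w,(380,285)),np.zeros((135,380,3),np.uint8)]);cv2.imwrite("pics/p4.png",np.hstack([o,c])[:,:,::-1])
```

```text
[ 0.53224117 -0.10386007  0.37986512] [-0.51584044 -0.28409278  0.43283114]
```

View pics/p4.png

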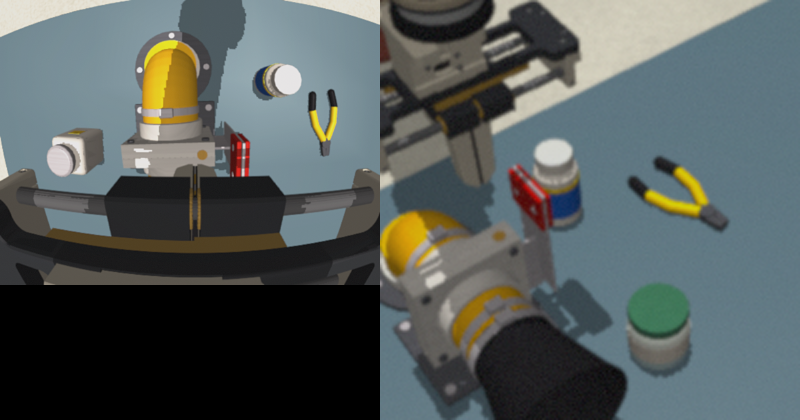

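The scene crop shows the handle close to the housing at about (530,195), so the gate is shut, and the fingers are past it on the inner side. Lowering now.

Request:
apply_moves --deltas '[{"dr":[0,0,0],"translation":[-0.003,0,0.02],"fingers":0},{"dr":[0,0,0],"translation":[-0.003,0,0.045],"fingers":0},{"dr":[0,0,0],"translation":[-0.003,0,0.058],"fingers":0},{"dr":[0,0,0],"translation":[-0.003,0.006,0.058],"fingers":0},{"dr":[0,0,0],"translation":[-0.003,0.012,0.058],"fingers":0},{"dr":[0,0,0],"translation":[-0.003,0.016,0.058],"fingers":0},{"dr":[0,0,0],"translation":[-0.003,0.018,0.058],"fingers":0},{"dr":[0,0,0],"translation":[-0.003,0.02,0.058],"fingers":0},{"dr":[0,0,0],"translation":[-0.003,0.021,0.058],"fingers":0},{"dr":[0,0,0],"translation":[-0.003,0.021,0.058],"fingers":0}]'

```text
clock: 9.35
position: [0.536, -0.083, 0.3228]
tool_rot: [-0.0, 0.012, 1.0, -0.0]
ft_force: [-0.5, -0.2, 1.2]
grip_width: 0.0004
grasp_force: 0.0
```

Request:
apply_moves --deltas '[{"dr":[0,0,0],"translation":[0,0.001,0],"fingers":0},{"dr":[0,0,0],"translation":[0,0.002,0],"fingers":0},{"dr":[0,0,0],"translation":[0,0.002,0],"fingers":0}]'

```text
clock: 9.72
position: [0.5361, -0.0808, 0.3227]
tool_rot: [-0.0, 0.012, 1.0, 0.0]
ft_force: [-0.6, -0.1, 0.4]
grip_width: 0.0006
grasp_force: 0.0
```

Request:
apply_moves --deltas '[{"dr":[0,0,0],"translation":[0,0.001,0],"fingers":0},{"dr":[0,0,0],"translation":[0,0.002,0],"fingers":0},{"dr":[0,0,0],"translation":[0,0.002,0],"fingers":0}]'

```text
clock: 10.1
position: [0.536, -0.08, 0.3228]
tool_rot: [0.0, 0.012, 1.0, -0.001]
ft_force: [0.2, -4.1, -0.2]
grip_width: 0.0008
grasp_force: 1.9
```

Contact is at y = -0.0805 with the gate at 0. Third click is at a tool y of about -0.0355.

Request:
apply_moves --deltas '[{"dr":[0,0,0],"translation":[0,0.003,0],"fingers":0},{"dr":[0,0,0],"translation":[0,0.006,0],"fingers":0},{"dr":[0,0,0],"translation":[0,0.009,0],"fingers":0},{"dr":[0,0,0],"translation":[0,0.012,0],"fingers":0},{"dr":[0,0,0],"translation":[0,0.015,0],"fingers":0},{"dr":[0,0,0],"translation":[0,0.018,0],"fingers":0},{"dr":[0,0,0],"translation":[0,0.021,0],"fingers":0},{"dr":[0,0,0],"translation":[0,0.024,0],"fingers":0},{"dr":[0,0,0],"translation":[0,0.027,0],"fingers":0},{"dr":[0,0,0],"translation":[0,0.029,0],"fingers":0},{"dr":[0,0,0],"translation":[0,0.03,0],"fingers":0},{"dr":[0,0,0],"translation":[0,0.03,0],"fingers":0}]'

```text
clock: 11.6
position: [0.5368, -0.0499, 0.3228]
tool_rot: [0.0, 0.012, 1.0, -0.001]
ft_force: [-0.3, -5.2, -0.3]
grip_width: 0.0004
grasp_force: 2.6
```

Request:
apply_moves --deltas '[{"dr":[0,0,0],"translation":[0,0.0015,0],"fingers":0},{"dr":[0,0,0],"translation":[0,0.003,0],"fingers":0},{"dr":[0,0,0],"translation":[0,0.0045,0],"fingers":0},{"dr":[0,0,0],"translation":[0,0.006,0],"fingers":0},{"dr":[0,0,0],"translation":[0,0.006,0],"fingers":0}]'

```text
clock: 12.22
position: [0.537, -0.0412, 0.3227]
tool_rot: [-0.0, 0.011, 1.0, 0.001]
ft_force: [0.3, 0.2, -0.4]
grip_width: 0.0007
grasp_force: 0.0
```

It snapped free at about 39 mm with no force left, so it should be in the third click. I'll back away and lift clear.

Request:
apply_moves --deltas '[{"dr":[0,0,0],"translation":[0,-0.01,0],"fingers":0},{"dr":[0,0,0],"translation":[0,-0.03,0],"fingers":0},{"dr":[0,0,0],"translation":[0,-0.045,-0.01],"fingers":0},{"dr":[0,0,0],"translation":[0,-0.06,-0.04],"fingers":0},{"dr":[0,0,0],"translation":[0,-0.1,-0.08],"fingers":0},{"dr":[0,0,0],"translation":[0,-0.15,-0.1],"fingers":0},{"dr":[0,0,0],"translation":[0,-0.2,-0.1],"fingers":0},{"dr":[0,0,0],"translation":[0,-0.23,-0.1],"fingers":0},{"dr":[0,0,0],"translation":[0,-0.23,-0.1],"fingers":0}]'

```text
clock: 13.35
position: [0.5303, -0.2761, 0.4233]
tool_rot: [0.0, 0.015, 1.0, -0.001]
ft_force: [-1.0, 0.0, 0.5]
grip_width: 0.0006
grasp_force: 0.0
```

Run:
```python
from h import *
print(env.sense()['position'])
c=cams.capture("scene");t=cams.capture("top")
a=cv2.resize(c[120:330,120:330],(400,400),interpolation=cv2.INTER_CUBIC);b=cv2.resize(t[140:280,220:360],(400,400),interpolation=cv2.INTER_CUBIC)
cv2.imwrite("pics/p5.png",np.hstack([a,b])[:,:,::-1])
# predicted handle top-edge (z .167) pixels in the scene crop per gate value
for g in(.03,.045,.06):
    p=np.array([[.5365-.026,-.136+.078+g,.167],[.5365+.026,-.136+.078+g-.001,.167]]);print(g,((proj("scene",p)-[120,120])*400/210).round(),((proj("top",p)-[220,140])*400/140).round())
```

```text
[ 0.53029736 -0.27610324  0.42325128]
0.03 [[191. 143.]
 [220. 174.]] [[270. 225.]
 [269. 158.]]
0.045 [[204. 136.]
 [233. 167.]] [[251. 225.]
 [250. 159.]]
0.06 [[217. 130.]
 [246. 160.]] [[231. 226.]
 [231. 159.]]
```

View pics/p5.png

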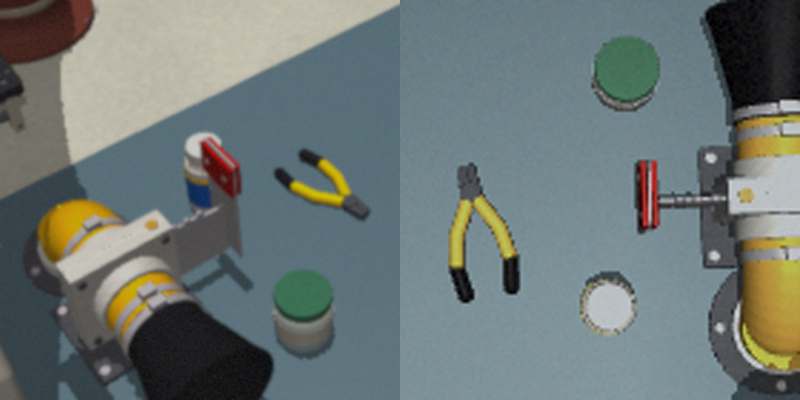

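The handle's top edge runs from about (206,138) to (236,166) in the scene crop and sits at about x = 250 in the top crop. Both match a gate position of 45 mm. The bottles, jar and cutters have not moved.

```bash
python3 -c "
from station import env
print(env.hand_in())"
```

```text
the job is handed in; nothing more can be done
None
```

The gate was pushed fully shut, then opened to the third click (about 45 mm in both camera views), with the bottles, jar and cutters left where they stood; the job is handed in, and no verdict came back.

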